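# Clamp a stain bottle on the bench shaker and set its speed fader

## Task

Stand the small violet stain bottle from the open bench upright on the shaker's platform, between the blue V stop and the open clamp, let go of it, and slide the clamp by its orange tab until it holds the bottle snugly in the V. Then slide the black speed fader so that its white line is level with the red set mark. Do not drop the bottle, and leave the brown bottle alone.

Things in the scene. Friction and masses are not known exactly. Their poses are not given: they have to be found in the camera images.
- violet_bottle: Loose clear glass bottle with violet content, white label with a red band and a black cap; a cylinder 27 mm in diameter, 58 mm tall, 45 g. Stands on the open bench to the left or the right of the shaker. Origin: centre of its underside, z up. (A fixed microscope, 0.36 m tall, stands at the left of the bench around x 0.57, y 0.53 m: keep the arm clear of it.)
- brown_bottle: Loose amber-brown bottle of the same size and cap, on the other side of the shaker; not to be moved. Origin: centre of its underside.
- shaker: Fixed white bench shaker 170 (x) x 220 (y) x 45 mm, blue band. Origin: centre of its underside; own x points to the back, y to the left (robot's view, yaw 0). Front half: fader on a grey panel. Back half: aluminium platform, 72 x 204 mm, centred at own x = 45 mm, top at z = 56 mm, with a clamp and, at its left (+y) end, a fixed blue 120 degree V stop, 15 mm high, 32 mm wide, opening to -y.
- seat (a point): Point on the platform's top (z = 56 mm), centre of a flat black disc: where the centre of the bottle's underside is when the bottle touches both faces of the V stop. At x 45, y 54.4 mm in the shaker's frame; axes as the shaker's.
- clamp (a joint): Sliding clamp on the platform: 0 = fully open, grows in metres as the jaw moves along the shaker's own +y towards the V stop; range 0 to 0.078, starts at 0 to 0.015. The rubber-faced jaw is flat, 30 mm wide in x, 15 mm high; it touches a bottle that is home in the V at 0.0605 to 0.061. It needs about 2 N to slide and stays where it is left.
- clamp_tab (a point): Centre of the top of the clamp's upright orange tab (18 mm in x, 12 mm in y), 98 mm above the bench, 45 mm behind the jaw face (towards own -y). The tab stands 36 mm tall over the steel clamp plate.
- fader (a joint): Speed fader: 0 at the right end (own -y) of its slot, grows in metres along the shaker's own +y; range 0 to 0.12. It needs about 1.5 N to slide and stays where it is left.
- fader_top (a point): Centre of the top of the black fader grip (24 mm in x, 16 mm in y, 30 mm tall, top 76.5 mm above the bench), on the white line that runs across it along own x. Axes as the shaker's. It moves on the line x = -45 mm of the shaker.
- set_mark: Small fixed red pointer, about 13 x 7 x 3 mm, on the panel just in front of the fader slot (own x = -68.5 mm, z = 45 mm); it points to the back at the fader's path. Origin: on its centre line; axes as the shaker's. The fader is right when its white line has the same own y as this origin.

How it is judged (in metres and radians):
On the way, in this order (a step that is already met when the one before it is completed fails the run):
1. the violet bottle stands upright on the platform between the V stop and the clamp, let go (x of violet_bottle in the frame of seat between -0.014 and 0.014 m and y of violet_bottle in the frame of seat between -0.04 and 0.005 m and z of violet_bottle in the frame of seat between -0.004 and 0.004 m and angle between violet_bottle's own z axis and vertical below 0.1 rad and contact force between the fingers and violet_bottle below 0.1 N), for 0.2 s.
2. the clamp holds the bottle snugly in the V (value of joint clamp above 0.058 m and horizontal distance between violet_bottle and seat below 0.005 m and angle between violet_bottle's own z axis and vertical below 0.1 rad), for 0.2 s.
3. the fader's white line is level with the red mark (y of fader_top in the frame of set_mark between -0.004 and 0.004 m), for 0.2 s.
At the end, for the whole second after the job is handed in: The violet bottle stands upright (within 0.1 rad) and at rest on the platform, its underside's centre within 5 mm of the seat; the clamp is closed on it (joint over 0.058, so the jaw is at most 3 mm from its contact position); the fader's white line is within 4 mm of the set mark along the slot (all of step 2 and all of step 3 and z of violet_bottle in the frame of seat between -0.004 and 0.004 m and linear speed of violet_bottle below 0.02 m/s); the robot touches nothing.
It fails at once if the brown bottle is moved by more than 25 mm or tipped (distance of brown_bottle from where it was at the start of the episode above 0.025 m or angle between brown_bottle's own z axis and vertical above 0.4 rad).
It fails at once if the violet bottle is dropped (falls faster than 0.5 m/s, out of the fingers) (contact force between the fingers and violet_bottle below 0.05 N and linear speed of violet_bottle above 0.5 m/s).
It also fails if it takes over 58 s, if anything falls off the work surface, if the arm or the gripper's body presses on something with over 40 N, if the wrist force passes 120 N, or if a joint passes its speed limit or range.

## Robot

A 6-joint arm with a two-finger parallel gripper is mounted at the origin on a cart in front of the work surface, level with it; the furniture and walls round the work are solid. World frame = base frame: x ahead of the robot, y to its left, z up, the work surface at z = 0. Lengths are in mm, angles in degrees, forces in N, time in s.
With the tool pointing down it reaches from about 300 to 850 mm from the base axis. Payload 4.2 kg.
Tool frame: the origin (TCP) lies on the centre line of the jaws, within the pads' length; the fingertips stand 11 mm ahead of it and the grasp point (between the pads) lies 8 mm behind it; z points along the fingers, y is the line along which they close (so a half turn about z gives the same grasp; the last joint's range is limited). The gripper opens to 91 mm and grips with 3 to 60 N. Pads are 32 mm wide; open, the fingers measure 118 mm over their backs; the gripper's body (76 mm by 178 mm) begins 60 mm behind the grasp point.
Start: joints at [68.297, 18.312, 89.639, -0, 72.044, -1.146], TCP at [201.915, 538.398, 224.976] pointing down, gripper open.
Joint ranges: [-177.97, 177.97], [-48.28, 115.42], [12.27, 149.76], [-77.06, 257.06], [2.81, 150.46], [-146.56, 146.56]. Speed limits (degrees/s): [147.25, 147.25, 180, 180, 180, 180].

## Interface

Orientations are given as [roll, pitch, yaw] about the fixed x, y, z axes, in that order (R = Rz(yaw) Ry(pitch) Rx(roll)).
In Python, from workcell import env, grab_frame, camera_model, models gives the robot as it stands.
- The arm moves only by the shell command python3 -m crank 'ROWS' [FORCE]. ROWS is text: rows parted by semicolons, each of 7 numbers parted by spaces: the closure, from -1 (fully open) to 1 (shut), so that 0 is half open, then the shift along the tool's x, y, z in mm, then the turn, a rotation vector about the tool's x, y, z in degrees. A call has 1 to 10 rows; each row shifts and turns the commanded pose from where the row before left it, along the tool's axes as they then stand; what a row does not reach is not made up. A row lasts 1/8 s, in which the tool goes at most 62.5 mm and 10.7 degrees, less where a joint would pass 70% of its speed; a pose out of reach is approached as far as the arm can. A call is refused whole if a number of a shift passes 62.5 or a number of a turn 10.7, either way. A call with a gripper value outside its range is refused whole. The fingers move at their own pace and stop on an object; FORCE is the grip in N (left out, the last holds). Time passes only in rows, so rows that do not move let the fingers close. It gives the time, the measured TCP pose, the force, the opening and the grip force at its end, in the units of the state.
- env.state(): the state, without advancing time (a new reading comes with each control period).
- grab_frame(name): name is "scene" or "side" or "wrist"; returns the picture (400x640x3 uint8, blue, green, red); there is no depth.
- camera_model(name): a dict with "K" (3x3 intrinsics, pixels), "k1" (the pictures are not rectified: a ray, as slopes to the right and down, at radius r is drawn at 1 + k1 r^2 times it, then the intrinsics apply), "R" (3x3) and "t" (3): a world point X has camera coordinates R X + t; the wrist camera has in their place "mount" (4x4, takes a point from camera to tool coordinates, whose origin is the TCP and whose axes are the flange's). Camera axes: x right, y down, z forward; pixel columns grow to the right and rows downward; lengths in mm; the calibration is good to about 2 mm. A picture is of the moment at which its call begins: read the wrist's pose just before it. camera_model takes no time and is no camera call.
- env.job_done(): hands the job in; it is judged then, once.
Trained networks look in the newest picture that a camera, given by its name, has taken for a name from the list of things; names that differ only in an ending like _2 or _b are one class to them, and where a whole thing is asked for, a point or a joint stands for the part that bears it (a point fixed in the world has none). Each returns a list of dicts, best first, with "p" (0 to 1); they miss things now and then, are a little off and sometimes report something else, mostly with a low value. They report only what shows in the picture. A call takes as long as a camera call.
- models.search_frame(name, camera): "point" ([x, y, z] in mm, in world coordinates, good to about 4 mm: the middle of the surface that is visible of it).
The state is a dict: "time_s": time; "qpos": joint angles; "qvel": joint speeds; "effort": joint torques, N m; "ee_pos": TCP position; "ee_rot": TCP orientation; "force": force on the tool from outside, world axes, zero at the start; "torque": the same for the moment, N m; "gripper_width": finger opening in mm; "gripper_force": force on a finger pad.
Only numpy, scipy, OpenCV 4.12 (cv2) and the standard library are available. Lean on these libraries where they do the work, as an engineer would, in place of code of your own. Each camera call takes 0.05 s, during which the arm holds its last target. There are 200 camera calls.

## Working session

There is one attempt and no reset: what is moved stays moved. The work goes in short steps, Python scripts to look and compute and a shell command to move; the robot and the scene stay as the last step left them, time stands still between calls to the robot, and variables do not carry over. Pictures are saved under pics/ and viewed, at most 10 in all, crops included, and the job is handed in when it is done.

```bash
mkdir -p pics; cat > h.py <<'E'
import numpy as np, cv2
from workcell import env, grab_frame, camera_model, models
E
python3 - <<'E'
from h import *
s=env.state(); print({k:np.round(s[k],2).tolist() for k in ('time_s','ee_pos','ee_rot','gripper_width','force')})
for c in('scene','side'):
    im=grab_frame(c); cv2.imwrite(f'pics/{c}0.png',im)
    for n in('violet_bottle','brown_bottle','shaker','clamp_tab','fader_top','set_mark'):
        print(c,n,[(np.round(d['point'],0).tolist(),round(d['p'],2)) for d in models.search_frame(n,c)[:2]])
    m=camera_model(c); print((-np.array(m['R']).T@np.array(m['t'])).round())
print(np.round(camera_model('wrist')['mount'],2).tolist(), camera_model('wrist')['K'])
E
```

```text
{'time_s': 0.0, 'ee_pos': [201.71, 537.94, 224.11], 'ee_rot': [-179.9, -0.0, 159.44], 'gripper_width': 90.91, 'force': [-0.16, -0.21, 0.24]}
scene violet_bottle [([434.0, 223.0, 34.0], 0.71)]
scene brown_bottle [([447.0, -314.0, 31.0], 0.77), ([478.0, -59.0, 69.0], 0.4)]
scene shaker [([509.0, -17.0, 45.0], 0.76)]
scene clamp_tab [([562.0, -58.0, 66.0], 0.78)]
scene fader_top [([476.0, -56.0, 68.0], 0.64)]
scene set_mark [([440.0, 223.0, 31.0], 0.32)]
[-368. -481.  896.]
side violet_bottle [([447.0, 218.0, 34.0], 0.6), ([480.0, -64.0, 68.0], 0.15)]
side brown_bottle [([455.0, -324.0, 33.0], 0.93)]
side shaker [([529.0, -68.0, 45.0], 0.66)]
side clamp_tab [([479.0, -61.0, 68.0], 0.62), ([575.0, -76.0, 70.0], 0.55)]
side fader_top [([482.0, -59.0, 68.0], 0.55)]
side set_mark []
[ 469. -923.  570.]
[[0.0, -0.97, -0.24, 67.96], [1.0, 0.0, 0.0, -0.54], [-0.0, -0.24, 0.97, -159.91], [0.0, 0.0, 0.0, 1.0]] [[345.3657913    0.         315.78063917]
 [  0.         345.3657913  198.01046963]
 [  0.           0.           1.        ]]
```

View pics/scene0.png

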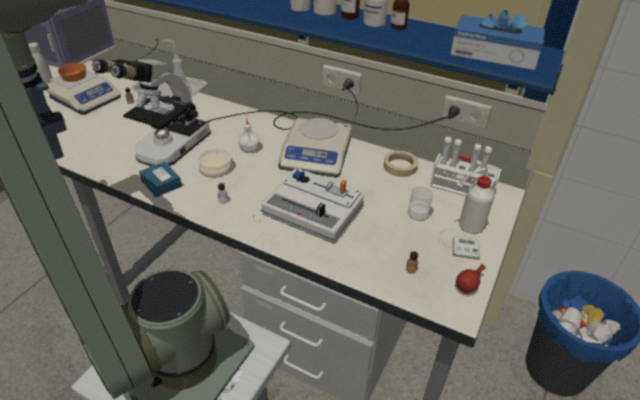

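View pics/side0.png

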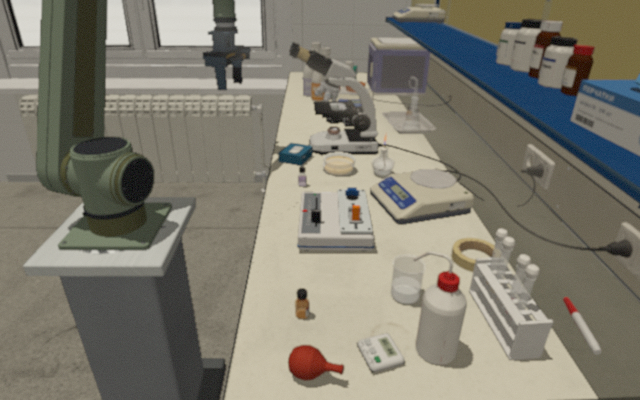

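The violet bottle is at scene (223,193) and side (302,177), matching the networks' ~(440,221). The shaker is at scene (312,203), and the brown bottle is to the right at (412,262). I'll turn to yaw 90 and move over the violet bottle.

```bash
python3 -m crank '-1 0 0 0 0 0 9.9;-1 0 0 0 0 0 9.9;-1 0 0 0 0 0 9.9;-1 0 0 0 0 0 9.9;-1 0 0 0 0 0 9.9;-1 0 0 0 0 0 9.9;-1 0 0 0 0 0 10'; python3 -m crank '-1 -40 30 0 0 0 0;-1 -40 30 0 0 0 0;-1 -40 30 0 0 0 0;-1 -40 30 0 0 0 0;-1 -40 30 0 0 0 0;-1 -40 30 0 0 0 0;-1 -40 30 0 0 0 0;-1 -37 28 25 0 0 0;-1 0 0 0 0 0 0'
cat >> h.py <<'E'
from scipy.spatial.transform import Rotation as Ro
def cam(name):
    m=camera_model(name); K=np.array(m['K']); k=m['k1']
    if name=='wrist':
        s=env.state(); T=np.eye(4); T[:3,:3]=Ro.from_euler('xyz',s['ee_rot'],degrees=True).as_matrix(); T[:3,3]=s['ee_pos']
        W=np.linalg.inv(T@np.array(m['mount'])); R,t=W[:3,:3],W[:3,3]
    else: R,t=np.array(m['R']),np.array(m['t'])
    return K,k,R,t
def proj(c,X):
    K,k,R,t=c; p=R@np.array(X,float)+t; a=p[:2]/p[2]; a=a*(1+k*(a@a)); return K[:2,:2]@a+K[:2,2]
def back(c,uv,z):
    K,k,R,t=c; a=d=np.linalg.solve(K,[*uv,1])[:2]
    for _ in range(30): a=d/(1+k*(a@a))
    o=-R.T@t; v=R.T@np.array([*a,1]); return o+v*(z-o[2])/v[2]
def st():
    s=env.state(); print({k:np.round(s[k],2).tolist() for k in ('time_s','ee_pos','ee_rot','gripper_width','gripper_force','force')})
def shot(fn,*names):
    c=cam('wrist'); im=grab_frame('wrist'); cv2.imwrite('pics/'+fn,im)
    for n in names: print(n,[(np.round(d['point'],1).tolist(),round(d['p'],2),proj(c,d['point']).round().tolist()) for d in models.search_frame(n,'wrist')[:2]])
    return c,im
E
python3 -c "
from h import *
st(); c,im=shot('w1.png','violet_bottle'); print([ (np.round(x,6)).tolist() for x in c])"
```

```text
time_s: 1.58
ee_pos: [201.9, 538.4, 225.0]
ee_rot: [180.0, -0.0, 89.7]
force: [0.1, -1.0, -0.1]
gripper_width: 91.1
gripper_force: 0.0
time_s: 2.7
ee_pos: [440.5, 219.0, 198.4]
ee_rot: [-179.8, 0.1, 89.8]
force: [-0.6, 0.3, -0.3]
gripper_width: 90.9
gripper_force: 0.0
{'time_s': 2.7, 'ee_pos': [440.51, 219.0, 198.43], 'ee_rot': [-179.83, 0.11, 89.79], 'gripper_width': 90.87, 'gripper_force': 0.0, 'force': [-0.57, 0.34, -0.3]}
violet_bottle [([443.4, 236.3, 52.8], 0.78, [319.0, 169.0])]
[[[345.365791, 0.0, 315.780639], [0.0, 345.365791, 198.01047], [0.0, 0.0, 1.0]], -0.020492, [[0.999992, -0.003179, -0.002613], [-0.002442, -0.969544, 0.244906], [-0.003311, -0.244898, -0.969543]], [-439.452384, 191.537471, 419.03097]]
```

View pics/w1.png

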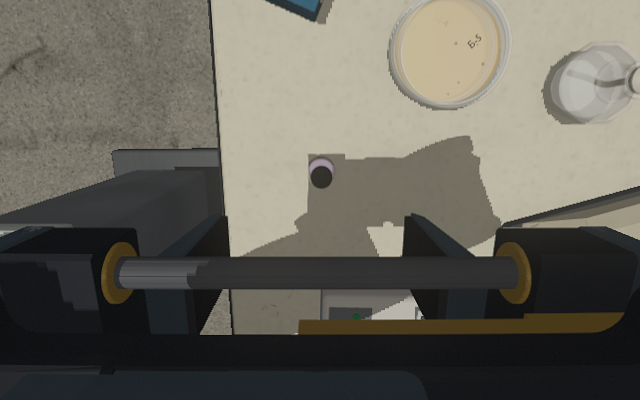

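The black cap top is at (321,177), with the violet body just behind it. The petri dish and flask are well clear.

```bash
python3 -c "
from h import *
print(back(cam('wrist'),(321,177),58))"
```

```text
[444.8793709  232.78708157  58.        ]
```

```bash
python3 -m crank '-1 14 4.5 40 0 0 0;-1 0 0 40 0 0 0;-1 0 0 40 0 0 0;-1 0 0 30 0 0 0;-1 0 0 16 0 0 0;-1 0 0 0 0 0 0;0 0 0 0 0 0 0;0.2 0 0 0 0 0 0' 12; python3 -m crank '1 0 0 0 0 0 0;1 0 0 0 0 0 0;1 0 0 0 0 0 0;1 0 0 0 0 0 0;1 0 0 0 0 0 0;1 0 0 0 0 0 0' 12
```

```text
time_s: 3.8
ee_pos: [445.2, 236.3, 35.1]
ee_rot: [179.9, -0.1, 90.1]
force: [0.7, 0.0, 0.2]
gripper_width: 74.2
gripper_force: 0.0
time_s: 4.55
ee_pos: [444.7, 235.6, 33.9]
ee_rot: [180.0, -0.0, 90.0]
force: [0.2, -1.1, 0.1]
gripper_width: 26.1
gripper_force: 12.0
```

```bash
python3 -m crank '1 0 0 -30 0 0 0;1 0 0 -50 0 0 0;1 0 0 -50 0 0 0;1 0 0 -56 0 0 0;1 -50 10 0 0 0 0;1 -50 10 0 0 0 0;1 -50 10 0 0 0 0;1 -50 10 0 0 0 0;1 -50 10 0 0 0 0;1 -50 10 0 0 0 0' 12; python3 -m crank '1 -40 10 0 0 0 0;1 -15 5 0 0 0 0;1 0 0 0 0 0 0;1 0 0 0 0 0 0'
python3 -c "
from h import *
st(); shot('w2.png','shaker','clamp_tab','fader_top','set_mark','clamp')"
```

```text
time_s: 5.8
ee_pos: [504.8, -66.0, 219.9]
ee_rot: [-180.0, -0.0, 90.0]
force: [1.8, 0.8, -0.1]
gripper_width: 25.9
gripper_force: 12.0
time_s: 6.3
ee_pos: [519.5, -118.1, 219.8]
ee_rot: [-180.0, -0.1, 90.1]
force: [-0.5, -0.1, 0.0]
gripper_width: 26.0
gripper_force: 12.0
{'time_s': 6.3, 'ee_pos': [519.52, -118.06, 219.82], 'ee_rot': [-179.96, -0.05, 90.11], 'gripper_width': 26.0, 'gripper_force': 12.0, 'force': [-0.46, -0.06, 0.02]}
shaker [([527.0, -29.2, 50.3], 0.81, [324.0, 88.0])]
clamp_tab []
fader_top [([482.1, -52.8, 74.5], 0.71, [272.0, 114.0]), ([520.1, -114.0, 218.5], 0.31, [317.0, 243.0])]
set_mark []
clamp [([569.9, -54.7, 65.7], 0.56, [373.0, 117.0])]
```

View pics/w2.png

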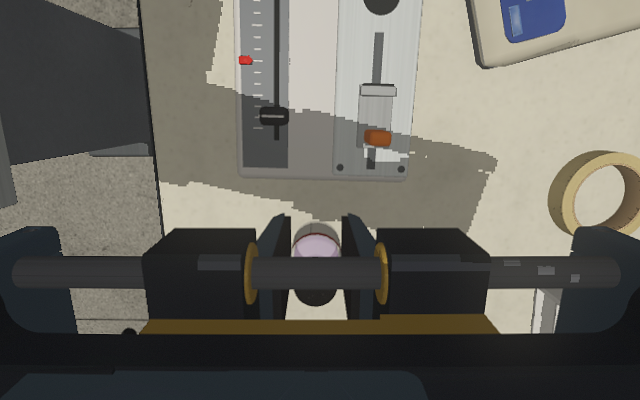

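The fader top is at (274,116), the red mark at (245,60) and the orange tab top at about (378,134). The seat disc is cut off at the top, (381,0). I'll move +y for a second view.

```bash
python3 -c "
from h import *
c=cam('wrist')
for n,p,z in [('fader',(274,116),76.5),('mark',(245,60),46),('tab',(378,134),98),('scr1',(340,167),56),('scr2',(402,169),56)]: print(n,back(c,p,z).round(1))"
python3 -m crank '1 45 10 0 0 0 0;1 25 10 0 0 0 0;1 0 0 0 0 0 0;1 0 0 0 0 0 0'
python3 -c "
from h import *
st(); c,im=shot('w3.png','seat','violet_bottle','shaker')
np.save('c3.npy',np.array([c[2].tolist(),[c[3].tolist()]*3]))
cv2.imwrite('pics/w3c.png',cv2.resize(im[0:230,200:460],None,fx=2.6,fy=2.6,interpolation=cv2.INTER_CUBIC)[:598])"
```

```text
fader [484.1 -54.8  76.5]
mark [455.4  -5.4  46. ]
tab [570.  -68.4  98. ]
scr1 [ 542.9 -101.9   56. ]
scr2 [ 601.8 -103.7   56. ]
time_s: 7.1
ee_pos: [539.6, -49.6, 219.9]
ee_rot: [-180.0, 0.0, 90.1]
force: [-0.6, -0.1, -0.7]
gripper_width: 26.3
gripper_force: 12.0
{'time_s': 7.1, 'ee_pos': [539.58, -49.62, 219.91], 'ee_rot': [-179.98, 0.02, 90.06], 'gripper_width': 26.26, 'gripper_force': 12.0, 'force': [-0.6, -0.08, -0.71]}
seat [([533.2, 13.6, 49.6], 0.72, [309.0, 116.0])]
violet_bottle [([539.2, -44.6, 217.5], 0.86, [315.0, 241.0])]
shaker [([527.9, 15.7, 46.3], 0.68, [303.0, 114.0])]
```

View pics/w3c.png

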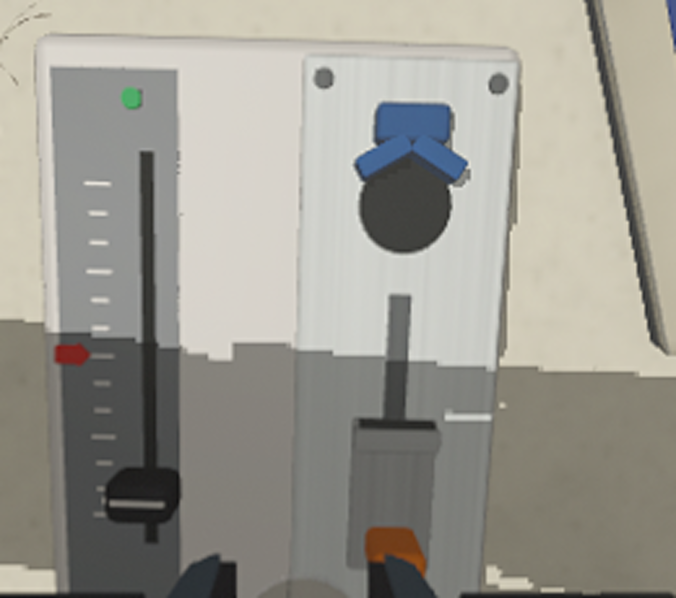

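The seat disc centre is at crop (405,207), i.e. image (355.8,79.6). The far screws are at crop (324,78) and (498,83), the fader line at (137,504) and the mark at (72,354).

```bash
python3 -c "
from h import *
c=cam('wrist')
P={}
for n,p,z in [('seat',(405,207),56),('s3',(324,78),56),('s4',(498,83),56),('fader',(137,504),76.5),('mark',(72,354),46.5),('jaw',(397,421),71)]:
    P[n]=back(c,(p[0]/2.6+200,p[1]/2.6),z); print(n,P[n].round(1))
a,b=np.array([542.9,-101.9]),np.array([601.8,-103.7])
v=(P['s3'][:2]+P['s4'][:2]-a-b)/2; w=(b-a+P['s4'][:2]-P['s3'][:2])/2
print('yaw',np.degrees(np.arctan2(-v[0],v[1])),np.degrees(np.arctan2(w[1],w[0])),'center line mid',(P['s3'][:2]+P['s4'][:2]+a+b)/4, np.hypot(*v))
"
```

```text
seat [575.5  45.3  56. ]
s3 [547.4  86.3  56. ]
s4 [605.5  84.9  56. ]
fader [482.8 -54.6  76.5]
mark [455.8  -5.2  46.5]
jaw [573.  -26.4  71. ]
yaw -1.2485978138957192 -1.5661527488270293 center line mid [574.40309441  -8.60231587] 188.44011134937438
```

```bash
python3 -m crank '1 44 18 0 0 0 0;1 44 17.5 0 0 0 0;1 0 0 40 0 0 0;1 0 0 40 0 0 0;1 0 0 30 0 0 0;1 0 0 12 0 0 0;1 0 0 3 0 0 0;1 0 0 0 0 0 0;1 0 0 0 0 0 0'; python3 -c "
from h import *
st(); c,im=shot('w4.png','violet_bottle'); im=grab_frame('side'); cv2.imwrite('pics/s4.png',cv2.resize(im[130:270,240:420],None,fx=4,fy=4,interpolation=cv2.INTER_CUBIC))"
```

```text
time_s: 8.43
ee_pos: [576.1, 38.6, 96.2]
ee_rot: [179.9, -0.0, 90.0]
force: [-0.2, -0.5, -0.9]
gripper_width: 25.5
gripper_force: 12.0
{'time_s': 8.43, 'ee_pos': [576.11, 38.65, 96.18], 'ee_rot': [179.86, -0.01, 90.04], 'gripper_width': 25.49, 'gripper_force': 12.0, 'force': [-0.21, -0.47, -0.88]}
violet_bottle [([578.3, 43.0, 95.2], 0.65, [320.0, 243.0])]
```

View pics/s4.png

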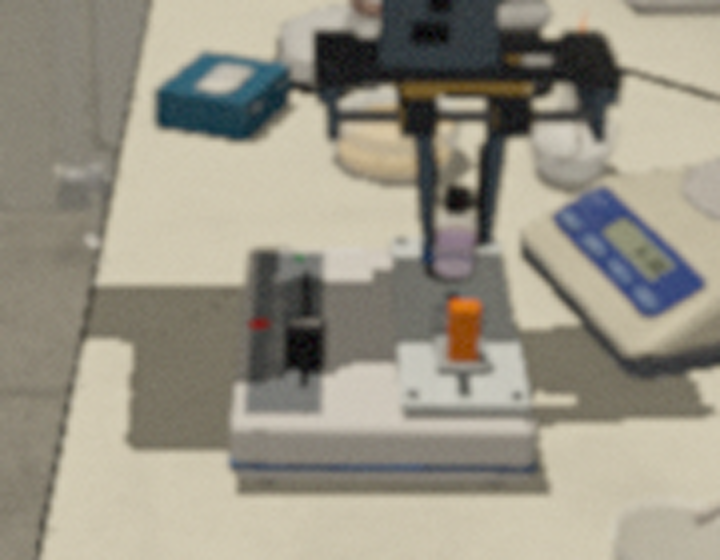

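The bottle hangs upright over the platform near the V, at crop (453,250). Now I'll lower it until contact.

```bash
python3 -m crank '1 0 0 2 0 0 0;1 0 0 1.5 0 0 0;1 0 0 0 0 0 0;1 0 0 0 0 0 0';python3 -m crank '1 0 0 1 0 0 0;1 0 0 0 0 0 0;1 0 0 0 0 0 0'
```

```text
time_s: 9.07
ee_pos: [575.3, 38.7, 91.4]
ee_rot: [-180.0, -0.0, 90.0]
force: [-0.2, -0.4, -0.1]
gripper_width: 26.0
gripper_force: 12.0
time_s: 9.45
ee_pos: [575.3, 38.7, 90.4]
ee_rot: [-180.0, -0.0, 90.0]
force: [-0.0, 1.2, -0.8]
gripper_width: 25.8
gripper_force: 12.0
```

```bash
python3 -m crank '1 0 0 0.7 0 0 0;1 0 0 0 0 0 0;1 0 0 0 0 0 0';python3 -m crank '1 0 0 0.7 0 0 0;1 0 0 0 0 0 0;1 0 0 0 0 0 0'
```

```text
time_s: 9.82
ee_pos: [575.4, 38.7, 89.9]
ee_rot: [180.0, -0.0, 90.0]
force: [0.6, 0.0, 2.2]
gripper_width: 26.0
gripper_force: 12.0
time_s: 10.2
ee_pos: [575.5, 38.7, 89.8]
ee_rot: [180.0, -0.0, 90.0]
force: [-1.7, -0.1, 5.2]
gripper_width: 25.9
gripper_force: 12.0
```

It touches (5 N). Release, then rise.

```bash
python3 -m crank '0.35 0 0 0 0 0 0;0.3 0 0 0 0 0 0;0.2 0 0 0 0 0 0;0 0 0 0 0 0 0;-0.3 0 0 0 0 0 0;-0.3 0 0 0 0 0 0;-0.3 0 0 -15 0 0 0;-0.3 0 0 -40 0 0 0;-0.3 0 0 -50 0 0 0' 12; python3 -m crank '-0.3 -35 0 -10 0 0 0;-0.3 -35 0 0 0 0 0;-0.3 -20 0 0 0 0 0;-0.3 0 0 0 0 0 0;-0.3 0 0 0 0 0 0'; python3 -c "
from h import *
st(); c,im=shot('w5.png','violet_bottle','clamp_tab')
cv2.imwrite('pics/w5c.png',cv2.resize(im[0:230,200:460],None,fx=2.6,fy=2.6,interpolation=cv2.INTER_CUBIC)[:598])"
```

```text
time_s: 11.32
ee_pos: [574.8, 38.7, 195.4]
ee_rot: [-179.9, -0.0, 90.0]
force: [1.3, 0.9, -0.8]
gripper_width: 59.5
gripper_force: 0.0
time_s: 11.95
ee_pos: [575.3, -50.5, 203.9]
ee_rot: [-180.0, -0.1, 90.1]
force: [-0.3, -0.3, 0.4]
gripper_width: 59.3
gripper_force: 0.0
{'time_s': 11.95, 'ee_pos': [575.3, -50.52, 203.93], 'ee_rot': [-179.98, -0.05, 90.05], 'gripper_width': 59.26, 'gripper_force': 0.0, 'force': [-0.26, -0.28, 0.42]}
violet_bottle [([575.7, 30.4, 110.5], 0.67, [316.0, 92.0])]
clamp_tab [([572.1, -55.6, 64.4], 0.73, [312.0, 196.0])]
```

View pics/w5c.png

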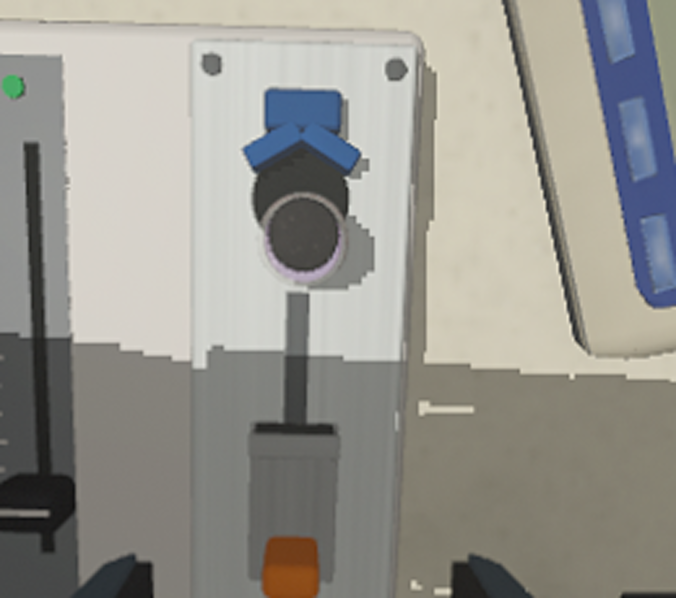

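The bottle stands upright just short of the V (cap at crop (303,233)), the jaw edge is at (293,428), and the tab top is at about (291,585). Now I'll grip the tab.

```bash
python3 -c "
from h import *
c=cam('wrist')
for n,p,z in [('cap',(303,233),114),('jaw',(293,426),71),('tabfar',(291,572),98)]: print(n,back(c,(p[0]/2.6+200,p[1]/2.6),z).round(1))"
python3 -m crank '-0.3 -20 -3 40 0 0 0;-0.3 0 0 40 0 0 0;-0.3 0 0 30 0 0 0;-0.3 0 0 12 0 0 0;-0.3 0 0 0 0 0 0;0.2 0 0 0 0 0 0;0.5 0 0 0 0 0 0;1 0 0 0 0 0 0;1 0 0 0 0 0 0;1 0 0 0 0 0 0' 12
```

```text
cap [575.8  32.2 114. ]
jaw [572.8 -26.   71. ]
tabfar [572.4 -67.5  98. ]
time_s: 13.35
ee_pos: [571.7, -71.4, 82.2]
ee_rot: [-179.9, -0.0, 90.0]
force: [-2.2, -0.3, 3.6]
gripper_width: 17.9
gripper_force: 12.0
```

```bash
python3 -m crank '1 10 0.2 0 0 0 0;1 10 0.2 0 0 0 0;1 10 0.2 0 0 0 0;1 7 0.2 0 0 0 0;1 3 0.1 0 0 0 0;1 3 0.1 0 0 0 0;1 3 0.1 0 0 0 0;1 3 0.1 0 0 0 0;1 3 0.1 0 0 0 0;1 0 0 0 0 0 0' 20; python3 -m crank '1 2 0 0 0 0 0;1 2 0 0 0 0 0;1 2 0 0 0 0 0;1 0 0 0 0 0 0'
```

```text
time_s: 14.6
ee_pos: [573.1, -18.2, 82.2]
ee_rot: [-179.9, -0.0, 90.1]
force: [-4.2, -0.7, 6.0]
gripper_width: 18.1
gripper_force: 20.0
time_s: 15.1
ee_pos: [573.2, -12.3, 82.2]
ee_rot: [-180.0, -0.0, 90.1]
force: [-4.1, -1.5, 5.3]
gripper_width: 17.9
gripper_force: 20.0
```

```bash
python3 -m crank '1 1.5 0 0 0 0 0;1 1 0 0 0 0 0;1 0 0 0 0 0 0'; python3 -m crank '1 1 0 0 0 0 0;1 0 0 0 0 0 0;1 0 0 0 0 0 0'
```

```text
time_s: 15.48
ee_pos: [573.2, -11.9, 82.2]
ee_rot: [-180.0, 0.2, 90.1]
force: [-3.6, -7.6, 5.3]
gripper_width: 17.9
gripper_force: 20.0
time_s: 15.85
ee_pos: [573.2, -11.8, 82.3]
ee_rot: [-180.0, 0.3, 90.1]
force: [-4.7, -9.9, 5.5]
gripper_width: 18.1
gripper_force: 20.0
```

The clamp stalled at ~59.5 mm of travel with 10 N, so it is closed on the bottle in the V. Relax, release and go above the fader.

```bash
python3 -m crank '1 -2 0 0 0 0 0;0.3 0 0 0 0 0 0;0.1 0 0 0 0 0 0;-0.1 0 0 0 0 0 0;-0.1 0 0 0 0 0 0;-0.1 0 0 -40 0 0 0;-0.1 0 0 -50 0 0 0;-0.1 -20 -45 -30 0 0 0;-0.1 -35 -45 0 0 0 0;-0.1 0 0 0 0 0 0' 12;  python3 -m crank '-0.1 0 0 0 0 0 0'; python3 -c "
from h import *
st(); c,im=shot('w6.png','violet_bottle')
cv2.imwrite('pics/w6c.png',cv2.resize(im[0:230,240:500],None,fx=2.6,fy=2.6,interpolation=cv2.INTER_CUBIC)[:598])"
```

```text
time_s: 17.1
ee_pos: [481.0, -68.0, 202.6]
ee_rot: [-180.0, 0.0, 89.9]
force: [-0.4, 0.1, -1.2]
gripper_width: 50.6
gripper_force: 0.0
time_s: 17.23
ee_pos: [484.3, -66.8, 202.3]
ee_rot: [179.9, -0.0, 90.0]
force: [0.9, -0.5, -0.7]
gripper_width: 50.2
gripper_force: 0.0
{'time_s': 17.23, 'ee_pos': [484.26, -66.8, 202.27], 'ee_rot': [179.92, -0.02, 90.01], 'gripper_width': 50.15, 'gripper_force': 0.0, 'force': [0.91, -0.54, -0.65]}
violet_bottle [([569.3, 47.0, 91.9], 0.87, [432.0, 47.0]), ([478.9, -52.9, 74.2], 0.69, [309.0, 177.0])]
```

View pics/w6c.png

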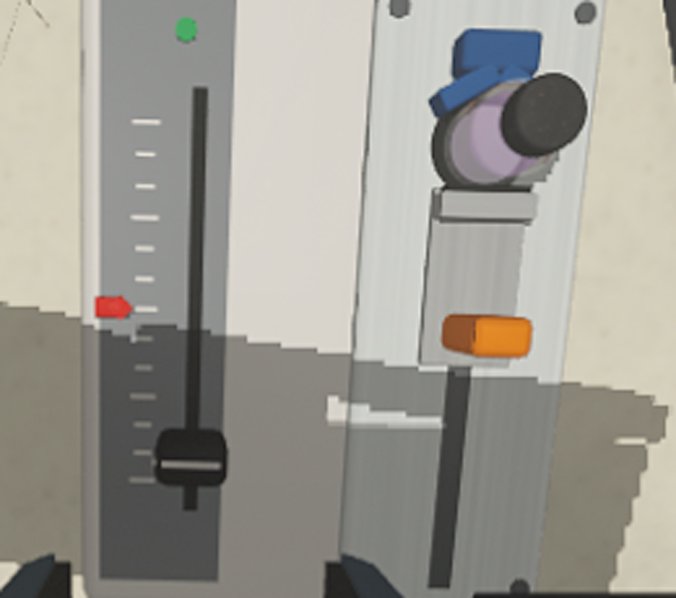

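The jaw is against the bottle in the V. The fader line is at crop (191,464), the mark centre line at (114,307), and the cap at (544,115).

```bash
python3 -c "
from h import *
c=cam('wrist'); P={}
for n,p,z in [('cap',(544,115),114),('fader',(191,464),76.5),('mark',(114,307),46.5)]:
    P[n]=back(c,(p[0]/2.6+240,p[1]/2.6),z); print(n,P[n].round(1))
d=(P['mark']-P['fader'])[:2]; a=np.radians(-1.3); print('own dy',d@[-np.sin(a),np.cos(a)])"
```

```text
cap [574.1  45.5 114. ]
fader [482.9 -53.4  76.5]
mark [456.4  -4.5  46.5]
own dy 48.292528346633176
```

```bash
python3 -m crank '0 12.5 0 40 0 0 0;0 0 0 40 0 0 0;0 0 0 40 0 0 0;0 0 0 17 0 0 0;0 0 0 0 0 0 0;0.3 0 0 0 0 0 0;1 0 0 0 0 0 0;1 0 0 0 0 0 0;1 0 0 0 0 0 0' 12; python3 -m crank '1 8 0.2 0 0 0 0;1 8 0.2 0 0 0 0;1 8 0.2 0 0 0 0;1 8 0.2 0 0 0 0;1 8 0.2 0 0 0 0;1 6 0.1 0 0 0 0;1 2.5 0 0 0 0 0;1 0 0 0 0 0 0;1 0 0 0 0 0 0'
```

```text
time_s: 18.45
ee_pos: [482.1, -54.3, 65.6]
ee_rot: [-179.8, -0.0, 90.0]
force: [-5.4, -0.0, 6.2]
gripper_width: 23.9
gripper_force: 12.0
time_s: 19.58
ee_pos: [483.3, -5.7, 65.6]
ee_rot: [-179.9, -0.0, 90.0]
force: [-4.2, 0.1, 6.4]
gripper_width: 24.1
gripper_force: 12.0
```

Release, rise, and back off so the wrist camera sees the result.

```bash
python3 -m crank '0.3 0 0 0 0 0 0;0.1 0 0 0 0 0 0;-0.1 0 0 0 0 0 0;-0.1 0 0 0 0 0 0;-0.1 0 0 -40 0 0 0;-0.1 0 0 -50 0 0 0;-0.1 -30 0 -47 0 0 0;-0.1 -32 0 0 0 0 0;-0.1 0 0 0 0 0 0;-0.1 0 0 0 0 0 0'; python3 -c "
from h import *
st(); c,im=shot('w7.png')
cv2.imwrite('pics/w7c.png',cv2.resize(im[0:230,240:500],None,fx=2.6,fy=2.6,interpolation=cv2.INTER_CUBIC)[:598])"
```

```text
time_s: 20.82
ee_pos: [484.4, -67.5, 201.5]
ee_rot: [-179.9, -0.0, 90.0]
force: [-0.5, 0.0, 0.5]
gripper_width: 50.5
gripper_force: 0.0
{'time_s': 20.82, 'ee_pos': [484.39, -67.47, 201.51], 'ee_rot': [-179.94, -0.05, 90.02], 'gripper_width': 50.46, 'gripper_force': 0.0, 'force': [-0.47, 0.01, 0.5]}
```

View pics/w7c.png

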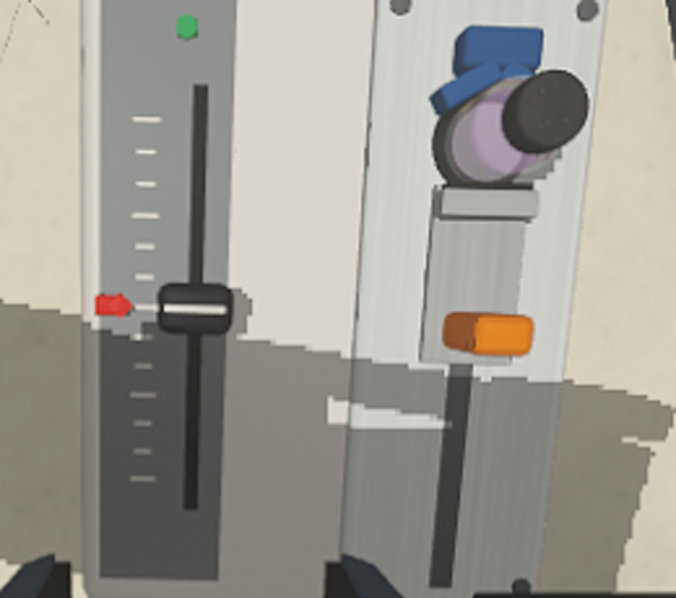

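The fader line is at (194,309) and the mark at (114,305); the bottle and clamp are unchanged.

```bash
python3 -c "
from h import *
c=cam('wrist')
f=back(c,(194/2.6+240,309/2.6),76.5);m=back(c,(114/2.6+240,305/2.6),46.5); d=(m-f)[:2]; a=np.radians(-1.3); e=d@[-np.sin(a),np.cos(a)]; print(f,m,e)
if abs(e)<2.5: print(env.job_done())"
```

```text
[483.38568267  -5.22138296  76.5       ] [455.89954125  -4.49421981  46.5       ] 0.10338872807393285
the job is handed in; nothing more can be done
None
```

Job handed in at about 21 s, and the judge's result isn't shown: the violet bottle stands in the V with the clamp closed on it, the fader line measures about 0.1 mm from the red mark, and I kept clear of the brown bottle.

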